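# Snap down the lid of a refilled drinks-machine canister

## Robot

A 6-joint arm with a two-finger parallel gripper is mounted at the origin on the work surface. World frame = base frame: x ahead of the robot, y to its left, z up, the work surface at z = 0. Lengths are in mm, angles in degrees, forces in N, time in s.
With the tool pointing down it reaches from about 300 to 850 mm from the base axis. Payload 4.2 kg.
Tool frame: the origin (TCP) lies midway between the tips of the shut fingers; the grasp point (between the pads) lies 19 mm behind it (env.grasp_offset is the distance from the TCP to the grasp point, in mm); z points along the fingers, y is the line along which they close (so a half turn about z gives the same grasp; the last joint's range is limited). The gripper opens to 91 mm and grips with 3 to 60 N. Pads are 32 mm wide; open, the fingers measure 118 mm over their backs; the gripper's body (76 mm by 178 mm) begins 60 mm behind the grasp point.
Start: joints at [-67.953, 18.312, 89.639, -0, 72.044, -1.146], TCP at [226.46, -528.544, 213.976] pointing down, gripper open.
Joint ranges: [-177.97, 177.97], [-48.28, 115.42], [12.27, 149.76], [-77.06, 257.06], [2.81, 150.46], [-146.56, 146.56]. Speed limits (degrees/s): [147.25, 147.25, 180, 180, 180, 180].

## Interface

Orientations are given as [roll, pitch, yaw] about the fixed x, y, z axes, in that order (R = Rz(yaw) Ry(pitch) Rx(roll)).
In Python, from workcell import env, optics gives the robot as it stands. The module is installed in compiled form; this text tells all that it offers.
- The arm moves only by the tool send_rows, never from a script. Its argument "targets" is a list that holds one entry, the list of rows, each a list of 7 numbers: the turn, a rotation vector about the world's x, y, z scaled (see below), then the shift along the world's x, y, z scaled (see below), then the closure, from -1 (fully open) to 1 (shut). In form: [[[rx, ry, rz, x, y, z, gripper], ...]]. A call has 1 to 12 rows; each row shifts and turns the commanded pose from where the row before left it; what a row does not reach is not made up. The controller multiplies each number of a shift by 0.2 m and each number of a turn by pi/2 rad. A row lasts 1/10 s, in which the tool goes at most 50 mm and 8.59 degrees, less where a joint would pass 70% of its speed; a pose out of reach is approached as far as the arm can. A call with a number of a shift or a turn outside -1 to 1 is refused whole. A call with a gripper value outside its range is refused whole. The fingers move at their own pace and stop on an object; "grip_force" is the grip in N (left out, the last holds). Time passes only in rows, so rows that do not move let the fingers close. It gives the time, the measured TCP pose, the force, the opening and the grip force at its end, in the units of the state.
- env.state(): the state, without advancing time (a new reading comes with each control period).
- optics.grab_frame(name): name is "scene" or "top" or "wrist"; returns (picture, depth): 480x640x3 uint8, red, green, blue; 480x640 float32, mm along the optical axis (not along the pixel's ray), 0 where there is no reading.
- optics.camera_info(name): a dict with "camera_matrix" (3x3 intrinsics, pixels), "R" (3x3) and "t" (3): a world point X has camera coordinates R X + t; the wrist camera has in their place "mount" (4x4, takes a point from camera to tool coordinates, whose origin is the TCP and whose axes are the flange's). Camera axes: x right, y down, z forward; pixel columns grow to the right and rows downward; lengths in mm; the calibration is good to about 2 mm. A picture is of the moment at which its call begins: read the wrist's pose just before it. camera_info takes no time and is no camera call.
- env.job_done(): hands the job in; it is judged then, once.
Trained networks look in the newest picture that a camera, given by its name, has taken for a name from the list of things; names that differ only in an ending like _2 or _b are one class to them, and where a whole thing is asked for, a point or a joint stands for the part that bears it (a point fixed in the world has none). Each returns a list of dicts, best first, with "conf" (0 to 1); they miss things now and then, are a little off and sometimes report something else, mostly with a low value. They report only what shows in the picture. A call takes as long as a camera call.
- optics.silhouettes(camera, name): "mask" (480x640 bool, what is visible of it) and "at" ([column, row] in pixels, amid what is visible of it).
- optics.place_of(camera, name): "at" ([column, row] in pixels: a listed point, or the origin of a listed thing).
The state is a dict: "time_s": time; "qpos": joint angles; "qvel": joint speeds; "effort": joint torques, N m; "ee_pos": TCP position; "ee_rot": TCP orientation; "force": force on the tool from outside, world axes, zero at the start; "torque": the same for the moment, N m; "gripper_width": finger opening in mm; "gripper_force": force on a finger pad.
Only numpy, scipy, OpenCV 4.12 (cv2) and the standard library are available. Lean on these libraries where they do the work, as an engineer would, in place of code of your own. Each camera call takes 0.05 s, during which the arm holds its last target. There are 200 camera calls.

## Task

The wide ingredient canister has been refilled and its lid closed, but its three black snap tabs still stand up. Press the tabs down one after another until all three have snapped fully home, leaving the canister standing where it is.

Things in the scene. Friction and masses are not known exactly. Their poses are not given: they have to be found in the camera images.
- canister: The wide white canister, loose, 0.6 to 1.1 kg: 150 mm long (x), 110 wide (y); lid 160 x 120, its flat top 112 mm above the underside. Black tabs at the middle of the front edge and on the left and right edges. Spout low at the front (40 mm), hinge at the back. Origin: centre of underside; x from spout to hinge, y to the left tab, z up. (The 70 mm wide canister nearby has its tabs down already.)
- tab_front (a joint): Tab on the spout edge: pad 24 (x) x 36 (y) x 6 mm centred at x -66, y 0 of the canister; pad top 128 mm above the canister's underside when up, 118 when home. Value: travel straight down, 0 up, 0.010 m home. Resists with about 3 N at first, then less; past about 5 mm it snaps to the stop and stays; let go earlier it springs back up.
- tab_left (a joint): Tab on the left edge: pad 36 (x) x 24 (y) x 6 mm centred at x 10, y 46 mm of the canister; heights, values and snap as for tab_front.
- tab_right (a joint): Tab on the right edge: pad 36 (x) x 24 (y) x 6 mm centred at x 10, y -46 mm of the canister; heights, values and snap as for tab_front.

How it is judged (in metres and radians):
On the way, in this order (a step that is already met when the one before it is completed fails the run):
1. a first tab has snapped home (value of joint any of tab_front, tab_left, tab_right above 0.008 m), for 0.1 s.
2. two tabs have snapped home ((value of joint each of tab_front, tab_left above 0.008 m or value of joint each of tab_front, tab_right above 0.008 m or value of joint each of tab_left, tab_right above 0.008 m)), for 0.1 s.
3. all three tabs have snapped home (value of joint each of tab_front, tab_left, tab_right above 0.008 m), for 0.1 s.
At the end, for the whole second after the job is handed in: All three tabs of the wide canister are pressed at least 8 mm (of 10 mm) down, having gone home one at a time; the canister stands upright (within 0.1 rad), at rest, within 30 mm of where it stood (all of step 3 and distance of canister from where it was at the start of the episode below 0.03 m and angle between canister's own z axis and vertical below 0.1 rad and linear speed of canister below 0.02 m/s); the robot touches nothing.
It fails at once if the canister is tipped by more than 0.3 rad (angle between canister's own z axis and vertical above 0.3 rad).
It also fails if it takes over 38 s, if anything falls off the work surface, if the arm or the gripper's body presses on something with over 40 N, if the wrist force passes 120 N, or if a joint passes its speed limit or range.

## Working session

There is one attempt and no reset: what is moved stays moved. The work goes in short steps, Python scripts to look and compute and a tool call to move; the robot and the scene stay as the last step left them, time stands still between calls to the robot, and variables do not carry over. Pictures are saved under pics/ and viewed, at most 10 in all, crops included, and the job is handed in when it is done.

Besides the shell and the picture viewer there is one more tool, called after "Request:" in YAML: its name, and indented under it one key for each argument. send_rows: Moves the arm, as the interface text tells. Its arguments: {"type":"object","properties":{"targets":{"type":"array"},"grip_force":{"type":"number"}},"required":["targets"]}

```bash
mkdir -p pics; cat > h.py <<'E'
import numpy as np, cv2
from workcell import env, optics
def world(cam,u,v,d):
    c=optics.camera_info(cam);K=np.array(c["camera_matrix"])
    p=np.linalg.inv(K)@np.stack([u*d,v*d,d]).astype(float)
    return (np.array(c["R"]).T@(p-np.array(c["t"]).reshape(3,1))).T
E
python3 - <<'E'
from h import *
s=env.state();print(s["ee_pos"],s["ee_rot"],s["force"],s["time_s"])
for cam in ["top","scene"]:
    im,d=optics.grab_frame(cam); cv2.imwrite(f"pics/{cam}.png",im[:,:,::-1])
    for n in ["canister","tab_front","tab_left","tab_right"]:
        for r in optics.place_of(cam,n)[:3]:
            u,v=[int(round(x)) for x in r["at"]]
            print(cam,n,round(r["conf"],2),u,v,world(cam,np.array([u]),np.array([v]),np.array([d[v,u]]))[0].round(1))
    for r in optics.silhouettes(cam,"canister")[:2]:
        m=r["mask"]&(d>0); v,u=np.nonzero(m); P=world(cam,u,v,d[v,u])
        for lo,hi in [(105,119),(121,135)]:
            Q=P[(P[:,2]>lo)&(P[:,2]<hi)]
            if len(Q)>5: print(cam,r["conf"],r["at"],lo,len(Q),np.median(Q[:,2]),cv2.minAreaRect(Q[:,:2].astype(np.float32)))
E
```

```text
[ 226.25408193 -528.06136184  213.11113122] [-1.79897548e+02 -2.17724261e-03  2.31914261e+01] [-0.38303514  0.13919186 -0.86647434] 0.0
top canister 0.98 186 245 [504.1 180.3 113. ]Traceback (most recent call last):
  File "<stdin>", line 6, in <module>
ValueError: it knows: canister
```

View pics/top.png

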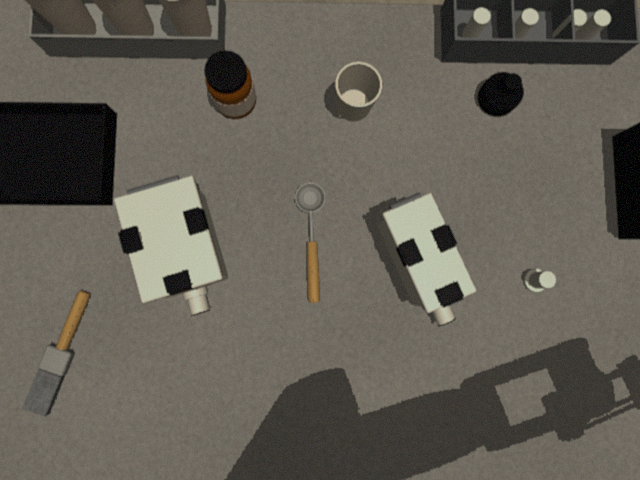

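The top view shows the wide canister at about (168,240), with black tabs at (130,239), (195,220) and (177,282) and the spout at (198,300).

```bash
python3 - <<'E'
from h import *
im,d=optics.grab_frame("top")
m=optics.silhouettes("top","canister")
for r in m[:2]: print(r["conf"],r["at"],r["mask"].sum())
box=np.zeros(d.shape,bool); box[165:320,105:228]=1
ok=box&(d>0)
v,u=np.nonzero(ok);P=world("top",u,v,d[v,u]);g=im[v,u].max(1)
Q=P[(P[:,2]>105)&(P[:,2]<119)&(g>120)]
print("lid",len(Q),np.median(Q[:,2]),cv2.minAreaRect(Q[:,:2].astype(np.float32)))
S=ok&(im.max(2)<60); z=np.zeros(d.shape);z[v,u]=P[:,2]; S&=z>105
n,lab,st,ce=cv2.connectedComponentsWithStats(S.astype(np.uint8))
for i in range(1,n):
    if st[i,4]<80: continue
    v,u=np.nonzero(lab==i);P=world("top",u,v,d[v,u]);P=P[P[:,2]>np.median(P[:,2])-4]
    print(ce[i],st[i,4],np.median(P[:,2]),P[:,:2].mean(0),cv2.minAreaRect(P[:,:2].astype(np.float32)))
im,d=optics.grab_frame("scene"); cv2.imwrite("pics/scene.png",im[:,:,::-1])
E
```

```text
0.73 [170.9, 240.8] 10579
lid 7610 112.85089602998556 ((513.9996948242188, 208.2853240966797), (159.72877502441406, 120.3309555053711), 17.474679946899414)
[195.74778761 220.28761062] 452 128.92627467847467 [537.82141391 164.88343056] ((537.9566650390625, 164.83755493164062), (33.748634338378906, 25.95027732849121), 16.89148712158203)
[129.99340659 239.88131868] 455 128.93008468308386 [509.38222373 255.55496316] ((509.351318359375, 256.0075988769531), (34.37586975097656, 26.7714900970459), 18.131046295166016)
[177.47965739 282.76017131] 467 128.75140953556124 [449.69428955 186.99187043] ((449.70843505859375, 187.27145385742188), (26.559701919555664, 35.23698425292969), 17.436464309692383)
```

View pics/scene.png

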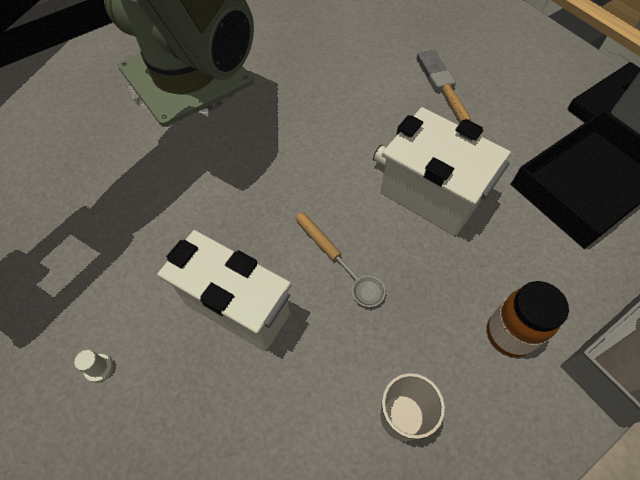

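The scene view agrees: the wide canister is at (445,155) with three raised tabs, and nothing stands above it. The tab tops, about 128 mm up, are at right (538,165), left (509,256) and front (450,187). Next I shut the fingers and move over the right tab.

Request:
send_rows:
  targets:
    - [[0,0,0,0.078,0.173,0,1],[0,0,0,0.078,0.173,0,1],[0,0,0,0.078,0.173,0,1],[0,0,0,0.078,0.173,0,1],[0,0,0,0.078,0.173,0,1],[0,0,0,0.078,0.173,0,1],[0,0,0,0.078,0.173,0,1],[0,0,0,0.078,0.173,0,1],[0,0,0,0.078,0.173,0,1],[0,0,0,0.078,0.173,0,1]]

```text
time_s: 1.25
ee_pos: [382.8, -181.1, 214.1]
ee_rot: [180.0, -0.0, 23.2]
force: [-0.4, -0.8, -0.3]
gripper_width: 14.0
gripper_force: 0.0
```

Request:
send_rows:
  targets:
    - [[0,0,0,0.078,0.173,0,1],[0,0,0,0.078,0.173,0,1],[0,0,0,0.078,0.173,0,1],[0,0,0,0.078,0.173,0,1],[0,0,0,0.078,0.173,0,1],[0,0,0,0.078,0.173,0,1],[0,0,0,0.078,0.173,0,1],[0,0,0,0.078,0.173,0,1],[0,0,0,0.078,0.173,0,1],[0,0,0,0.078,0.173,0,1],[0,0,0,0,0,0,1],[0,0,0,0,0,0,1]]

```text
time_s: 2.45
ee_pos: [538.2, 163.8, 213.4]
ee_rot: [180.0, 0.1, 23.3]
force: [-0.2, -0.7, -0.6]
gripper_width: 0.6
gripper_force: 0.0
```

Request:
send_rows:
  targets:
    - [[0,0,0,0,0,-0.1,1],[0,0,0,0,0,-0.1,1],[0,0,0,0,0,-0.1,1],[0,0,0,0,0,-0.1,1],[0,0,0,0,0,-0.01,1],[0,0,0,0,0,-0.01,1],[0,0,0,0,0,-0.01,1],[0,0,0,0,0,0,1]]

```text
time_s: 3.25
ee_pos: [538.9, 163.3, 128.8]
ee_rot: [180.0, -0.1, 23.2]
force: [0.6, 0.1, 0.2]
gripper_width: 0.2
gripper_force: 0.0
```

Request:
send_rows:
  targets:
    - [[0,0,0,0,0,-0.01,1],[0,0,0,0,0,-0.01,1],[0,0,0,0,0,-0.01,1],[0,0,0,0,0,-0.01,1],[0,0,0,0,0,0,1],[0,0,0,0,0,0,1]]

```text
time_s: 3.85
ee_pos: [538.4, 163.5, 119.8]
ee_rot: [-180.0, 0.0, 23.2]
force: [-0.4, -0.1, -0.6]
gripper_width: 0.7
gripper_force: 0.0
```

Request:
send_rows:
  targets:
    - [[0,0,0,0,0,0.1,1],[0,0,0,0,0,0.1,1],[0,0,0,-0.036,0.115,0,1],[0,0,0,-0.036,0.115,0,1],[0,0,0,-0.036,0.115,0,1],[0,0,0,-0.036,0.115,0,1],[0,0,0,0,0,0,1]]

```text
time_s: 4.55
ee_pos: [508.9, 257.7, 160.0]
ee_rot: [-180.0, -0.0, 23.4]
force: [0.3, -0.4, 0.7]
gripper_width: 0.6
gripper_force: 0.0
```

```bash
cat > chk.py <<'E'
from h import *
im,d=optics.grab_frame("scene"); cv2.imwrite("pics/s2.png",im[:,:,::-1])
for n,(x,y) in dict(right=(538,165),left=(509.5,255.5),front=(450,187.2)).items():
    c=optics.camera_info("scene")
    v,u=np.nonzero(d[60:230,360:530]>0);v+=60;u+=360
    P=world("scene",u,v,d[v,u]);s=np.hypot(P[:,0]-x,P[:,1]-y)<10
    z=P[s,2];print(n,s.sum(),np.percentile(z,[10,50,90]).round(1) if s.sum() else "")
E
python3 chk.py
```

```text
right 449 [ 16.6 116.2 277.6]
left 156 [120.5 127.3 167.1]
front 101 [125.6 127.2 128.1]
```

The right tab reads about 116 mm, against 127 mm for the tabs still up, so it is down. Next is the left tab.

Request:
send_rows:
  targets:
    - [[0,0,0,0,-0.005,-0.07,1],[0,0,0,0,-0.005,-0.07,1],[0,0,0,0,0,-0.012,1],[0,0,0,0,0,-0.012,1],[0,0,0,0,0,-0.012,1],[0,0,0,0,0,-0.012,1],[0,0,0,0,0,-0.012,1],[0,0,0,0,0,-0.005,1],[0,0,0,0,0,0,1],[0,0,0,0,0,0,1]]

```text
time_s: 5.6
ee_pos: [509.8, 253.6, 119.0]
ee_rot: [180.0, -0.0, 23.2]
force: [-0.4, -0.4, 1.0]
gripper_width: 0.3
gripper_force: 0.0
```

Request:
send_rows:
  targets:
    - [[0,0,0,0,0,0.1,1],[0,0,0,0,0,0.1,1],[0,0,0,-0.075,-0.086,0,1],[0,0,0,-0.075,-0.086,0,1],[0,0,0,-0.075,-0.086,0,1],[0,0,0,-0.075,-0.086,0,1],[0,0,0,0,0,0,1]]

```text
time_s: 6.3
ee_pos: [447.7, 183.1, 159.1]
ee_rot: [180.0, 0.1, 23.1]
force: [0.1, 0.1, -0.7]
gripper_width: 0.5
gripper_force: 0.0
```

```bash
python3 chk.py
```

```text
right 308 [ 13.9  69.8 117.7]
left 95 [116.1 117.2 118.3]
front 100 [126.1 127.3 128.4]
```

The left tab is down at 117 mm. Now the front tab, then I retreat.

Request:
send_rows:
  targets:
    - [[0,0,0,0.005,0.008,-0.07,1],[0,0,0,0.005,0.008,-0.07,1],[0,0,0,0,0,-0.012,1],[0,0,0,0,0,-0.012,1],[0,0,0,0,0,-0.012,1],[0,0,0,0,0,-0.012,1],[0,0,0,0,0,-0.012,1],[0,0,0,0,0,0,1],[0,0,0,0,0,0,1]]

```text
time_s: 7.25
ee_pos: [451.7, 187.8, 119.0]
ee_rot: [180.0, -0.0, 23.2]
force: [0.1, 0.8, -0.1]
gripper_width: 0.4
gripper_force: 0.0
```

Request:
send_rows:
  targets:
    - [[0,0,0,0,0,0.1,1],[0,0,0,0,0,0.15,1],[0,0,0,0,0,0.15,1],[0,0,0,0,-0.2,0,1],[0,0,0,0,-0.2,0,1],[0,0,0,0,-0.2,0,1],[0,0,0,0,-0.2,0,1],[0,0,0,0,-0.2,0,1],[0,0,0,0,-0.2,0,1],[0,0,0,0,-0.2,0,1],[0,0,0,0,0,0,1],[0,0,0,0,0,0,1]]

```text
time_s: 8.45
ee_pos: [451.5, -92.7, 199.0]
ee_rot: [-180.0, -0.0, 23.1]
force: [0.1, 0.2, -0.5]
gripper_width: 0.7
gripper_force: 0.0
```

```bash
python3 chk.py; python3 - <<'E'
from h import *
im,d=optics.grab_frame("top"); cv2.imwrite("pics/t3.png",im[:,:,::-1])
v,u=np.nonzero(d[165:320,105:228]>0);v+=165;u+=105
P=world("top",u,v,d[v,u]);g=im[v,u].max(1)
Q=P[(P[:,2]>105)&(P[:,2]<119)&(g>120)]
print(cv2.minAreaRect(Q[:,:2].astype(np.float32)))
for x,y in [(538,165),(509.5,255.5),(450,187.2)]:
    s=np.hypot(P[:,0]-x,P[:,1]-y)<8; print(s.sum(),np.percentile(P[s,2],[10,50,90]).round(1))
E
```

```text
right 308 [ 13.5  74.6 117.7]
left 99 [116.1 117.1 118.1]
front 96 [116.2 117.3 118.6]
((514.4898071289062, 208.31309509277344), (161.08102416992188, 120.38101959228516), 17.414766311645508)
127 [ 22.8 118.3 120.4]
96 [117.6 119.1 120.4]
103 [117.3 118.7 120.4]
```

View pics/t3.png

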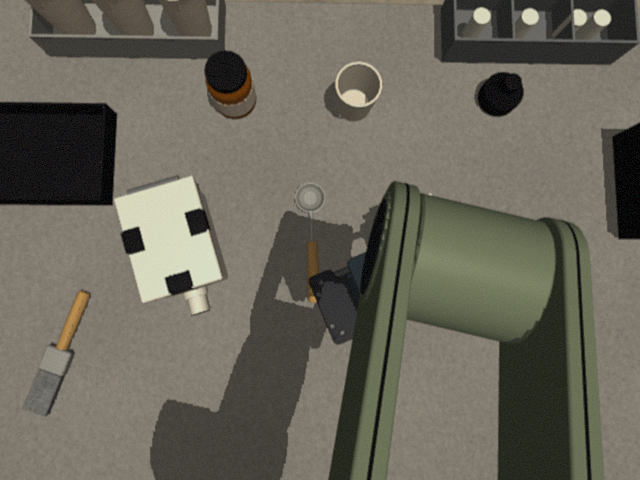

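The wide canister still stands at (168,240), with its tabs at (133,240), (196,221) and (179,282), all about 10 mm lower than before. The arm is clear of everything.

```bash
python3 -c "
from workcell import env
print(env.job_done())"
```

```text
the job is handed in; nothing more can be done
None
```

All three tabs of the wide canister were pressed home one at a time (right, left, front), the canister stands within about 1 mm of where it was, the arm is clear, and the job was handed in with no verdict shown.

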